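# Pin-register the negative carrier on the enlarger stage

## Robot

A 7-joint arm with a two-finger parallel gripper is mounted at the origin on the work surface. World frame = base frame: x ahead of the robot, y to its left, z up, the work surface at z = 0. Lengths are in mm, angles in rad, forces in N, time in s.
With the tool pointing down it reaches from about 425 to 825 mm from the base axis. Payload 3.6 kg.
Tool frame: the origin (TCP) lies midway between the tips of the shut fingers; the grasp point (between the pads) lies env.grasp_offset behind it (env.grasp_offset is the distance from the TCP to the grasp point, in mm); z points along the fingers, y is the direction in which the jaws open and shut (so a half turn about z gives the same grasp; the last joint's range is limited). The gripper opens to 93 mm and grips with 3 to 60 N. Pads are 15 mm wide; open, the fingers measure 128 mm over their backs; the gripper's body (75 mm by 188 mm) begins 65 mm behind the grasp point.
Start: joints at [1.127, 0.615, -0.013, 1.423, 0.008, 1.103, -0.04], TCP at [263.152, -594.316, 198.44] pointing down, gripper open.
Joint ranges: [-3.12, 3.12], [-0.3, 2.06], [-1.34, 1.32], [0.26, 2.42], [-1.36, 4.5], [0.01, 1.98], [-2.84, 2.84]. Speed limits (rad/s): [2.79, 2.79, 3.14, 3.14, 3.14, 3.14, 3.14].

## Interface

Orientations are given as a unit quaternion [x, y, z, w].
In Python, from cell import env, optics gives the robot as it stands. The module is installed in compiled form; this text tells all that it offers.
- The arm moves only by the tool move_arm, never from a script. Its argument "targets" is a list that holds one entry, the list of rows, each a list of 4 numbers: the shift along the tool's x, y, z in cm, then the turn about the tool's z in degrees. In form: [[[dx, dy, dz, roll], ...]]. A call has exactly 5 rows; each row shifts and turns the commanded pose from where the row before left it, along the tool's axes as they then stand; what a row does not reach is not made up. A row lasts 1/10 s, in which the tool goes at most 50 mm and 8.59 degrees, less where a joint would pass 70% of its speed; a pose out of reach is approached as far as the arm can. A call is refused whole if a number of a shift passes 5 or a number of a turn 8.59, either way. A call with a gripper value outside its range is refused whole. "fingers" is the closure, from 0 (fully open) to 1 (shut), set as the call begins (left out, the last holds). The fingers move at their own pace and stop on an object; "grip_force" is the grip in N (left out, the last holds). Time passes only in rows, so rows that do not move let the fingers close, or fill a call up. It gives the time, the measured TCP pose, the force and the opening at its end, in the units of the state.
- env.state(): the state, without advancing time (a new reading comes with each control period).
- optics.get_image(name): name is "scene" or "side" or "wrist"; returns the picture (420x560x3 uint8, blue, green, red); there is no depth.
- optics.get_calibration(name): a dict with "mtx" (3x3 intrinsics, pixels), "D" ([k1, k2, p1, p2, k3] as OpenCV has them; the pictures are not rectified), "position" and "orientation" of the camera in the world; the wrist camera has in their place "T_tool_cam" (4x4, takes a point from camera to tool coordinates, whose origin is the TCP and whose axes are the flange's). Camera axes: x right, y down, z forward; pixel columns grow to the right and rows downward; lengths in mm; the calibration is good to about 2 mm. A picture is of the moment at which its call begins: read the wrist's pose just before it. get_calibration takes no time and is no camera call.
- env.hand_in(): hands the job in, once; it reports no verdict.
The state is a dict: "t": time; "joint_pos": joint angles; "joint_velocities": joint speeds; "effort": joint torques, N m; "tcp_pos": TCP position; "orientation": TCP orientation; "force": force on the tool from outside, world axes, zero at the start; "torque": the same for the moment, N m; "finger_gap": opening from 0.0 (shut) to 1.0 (fully open).
Only numpy, scipy, OpenCV 4.12 (cv2) and the standard library are available. Lean on these libraries where they do the work, as an engineer would, in place of code of your own. Each camera call takes 0.05 s, during which the arm holds its last target. There are 200 camera calls.

## Task

Draw the red-handled tapered register pin out of its blue holder and put its tip down through the round hole of the two stacked carrier leaves. The stage hole hidden below is several millimetres out of line: feel for it gently by sliding the tip about, then drive the pin down, giving way sideways and never forcing it, until it stands upright with its brass collar flat on the upper leaf and the stack is pulled into line; let go of it, and leave the bottle, loupe and film can where they stand.

Things in the scene. Friction and masses are not known exactly. Their poses are not given: they have to be found in the camera images.
- pin_grip (a point): Centre of the register pin's red square grip (22 x 22 mm across, 48 mm tall), the part to grasp, above a round brass collar 29 mm across and 6 mm thick. The pin (150 g, 108 mm long) stands upright: z up, x and y square to the grip's faces; its turn varies. Collar underside 30 mm below this point, tip 84 mm below.
- pin_collar (a point): Centre of the underside of the pin's brass collar, axes as the grip's. Below it a straight steel shank 16.4 mm across and 22 mm long, then a taper 32 mm long that narrows to a blunt tip 11 mm across.
- pin_tip (a point): Tip of the pin, 54 mm below the collar underside, axes as the pin's grip.
- holder: Blue plastic block 70 x 70 x 62 mm, fixed to the bench, with one vertical through hole 22 mm across at its middle in which the pin stands, collar resting on the top. Origin at the centre of its underside, z up. It may stand to the left or right of the stage.
- stage: Grey metal enlarger stage, 190 x 160 x 60 mm, fixed, with two leaves stacked on its top (70 mm high with them). Origin at the centre of its underside, z up; x runs along its length from the window end to the register-hole end. Pushing the pin on it with up to 25 N is safe; all contact forces between the pin and stage or leaves together must stay under 60 N.
- upper_hole (a point): Centre of the mouth of the yellow-ringed round hole (18 mm across) in the upper, black leaf, at its top face, 70 mm above the bench; leaf 160 x 120 x 5 mm, also with a rectangular window. Axes as the stage's. The leaf slides level by some mm, without turning, pushed with 1.5 to 3 N, and stays where left. It starts 6 to 10 mm out of line with the hidden stage hole.
- lower_hole (a point): The same for the lower, aluminium leaf right below the upper one (top face 65 mm above the bench): hole 18 mm across, slides as easily, starts within 4 mm of the upper leaf's hole and 5 to 11 mm out of line with the hidden stage hole.
- bottle_mid (a point): Centre of a bystander: amber bottle, 52 mm across, 110 mm tall, loose.
- loupe_mid (a point): Centre of a bystander: black loupe, 44 mm across, 45 mm tall, loose.
- filmcan_mid (a point): Centre of a bystander: grey film can, 32 mm across, 50 mm tall, loose.
- stage_mid (a point): Point on the stage's middle line, 70 mm above the bench, axes as the stage's. The stage's own fixed steel hole, hidden under the leaves, is 18 mm across, from 60 down to 12 mm above the bench. Its place is not measured: 6 to 10 mm sideways of where the upper leaf's hole starts, direction unknown; the tip lands on steel there and must be slid about to find it.
There are look-alikes about, which are no part of the job. Of the things like the holder, leave any that is orange; of the rest the larger one is meant. What is shaped like the part that bears pin_grip but turquoise is not meant.

How it is judged:
By the outcome, as a careful person would: the job done as asked, in the order asked, and still so for the second after the job is handed in, with the robot touching nothing.
It also fails if it takes over 67 s, if anything falls off the work surface, if the arm or the gripper's body presses on something with over 40 N, if the wrist force passes 120 N, or if a joint passes its speed limit or range.

## Working session

There is one attempt and no reset: what is moved stays moved. The work goes in short steps, Python scripts to look and compute and a tool call to move; the robot and the scene stay as the last step left them, time stands still between calls to the robot, and variables do not carry over. Pictures are saved under pics/ and viewed, about 8 in all and at most 12, crops included, and the job is handed in when it is done.

Besides the shell and the picture viewer there is one more tool, called after "Call:" by a JSON object that holds its "name" and its "arguments". move_arm: Moves the arm, as the interface text tells. Its arguments: {"type":"object","properties":{"targets":{"type":"array","items":{"type":"array","items":{"type":"array","items":{"type":"number"}}}},"fingers":{"type":"number"},"grip_force":{"type":"number"}},"required":["targets"]}

```bash
mkdir -p pics; ls
python3 - <<'E'
from cell import env, optics
import cv2,numpy as np
s=env.state();print(s['t'],s['tcp_pos'],s['orientation'],s['force'],env.grasp_offset)
a=optics.get_image('scene');b=optics.get_image('side')
cv2.imwrite('pics/scene.png',a);cv2.imwrite('pics/side.png',b)
for n in ('scene','side','wrist'):print(n,optics.get_calibration(n))
E
```

```text
pics
0.0 [ 262.80148419 -593.57449773  197.31167247] [ 9.78355728e-01  2.06926207e-01 -2.70043536e-04 -1.24172363e-03] [-0.1994918   0.11056094 -0.40034554] 18.8
scene {'mtx': array([[546.9983532 ,   0.        , 276.160793  ],
       [  0.        , 546.9983532 , 202.09691537],
       [  0.        ,   0.        ,   1.        ]]), 'D': array([-0.02102174,  0.        ,  0.        ,  0.        ,  0.        ]), 'position': array([1030.97920051, -708.82957387,  823.30402043]), 'orientation': array([ 0.86959949,  0.25833892, -0.11939331, -0.40348849])}
side {'mtx': array([[383.29507551,   0.        , 278.44339254],
       [  0.        , 383.29507551, 205.89640829],
       [  0.        ,   0.        ,   1.        ]]), 'D': array([-0.02100639,  0.        ,  0.        ,  0.        ,  0.        ]), 'position': array([132.3656256 , 489.44616293, 462.79110955]), 'orientation': array([-0.2856886 ,  0.812234  , -0.47466538,  0.1826218 ])}
wrist {'mtx': array([[306.30696785,   0.        , 278.07933465],
       [  0.        , 306.30696785, 210.85284425],
       [  0.        ,   0.        ,   1.        ]]), 'D': array([0.00611627, 0.        , 0.        , 0.        , 0.        ]), 'T_tool_cam': array([[-6.04640605e-04, -9.65262298e-01, -2.61282090e-01,
         7.19943019e+01],
       [ 9.99999457e-01, -8.05533234e-04,  6.61777409e-04,
        -3.85930859e-01],
       [-8.49260189e-04, -2.61281548e-01,  9.65262260e-01,
        -1.86610863e+02],
       [ 0.00000000e+00,  0.00000000e+00,  0.00000000e+00,
         1.00000000e+00]])}
```

View pics/scene.png

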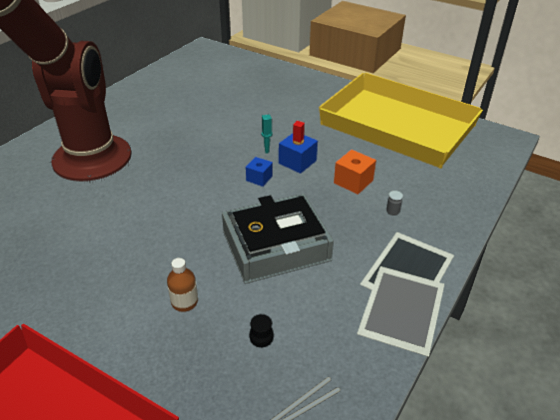

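View pics/side.png

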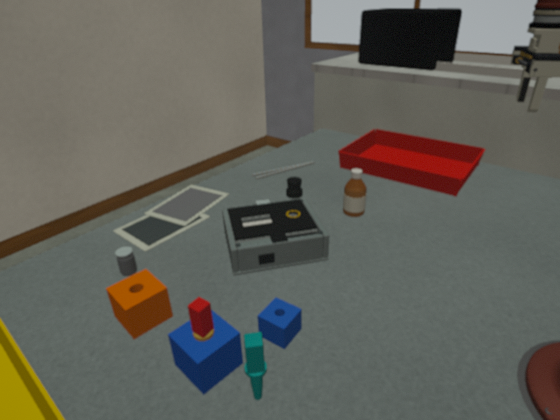

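Candidates, scene pixels: the large blue block at (298,152) with the red pin at (298,133), the small blue block at (259,171), the orange block at (355,171) and the turquoise pin at (267,130). The large blue block and red pin fit the description: not orange, the larger one, and red-handled. Next I measure and take a confirming crop.

```bash
cat > h.py <<'E'
from cell import env, optics
import cv2,numpy as np
from scipy.spatial.transform import Rotation as R
def cam(n,st=None):
    c=optics.get_calibration(n)
    if n=='wrist':
        T=c['T_tool_cam'];Rt=R.from_quat(st['orientation']).as_matrix()
        return c['mtx'],c['D'],Rt@T[:3,3]+st['tcp_pos'],Rt@T[:3,:3]
    return c['mtx'],c['D'],np.array(c['position']),R.from_quat(c['orientation']).as_matrix()
def ray(C,uv):
    p=cv2.undistortPoints(np.array(uv,float).reshape(-1,1,2),C[0],C[1]).reshape(-1,2)
    return np.c_[p,np.ones(len(p))]@C[3].T
def plane(C,uv,z):
    d=ray(C,uv);return C[2]+d*((z-C[2][2])/d[:,2])[:,None]
def cross(C1,u1,C2,u2):
    a,b=ray(C1,[u1])[0],ray(C2,[u2])[0]
    s=np.linalg.lstsq(np.c_[a,-b],C2[2]-C1[2],rcond=None)[0]
    p,q=C1[2]+a*s[0],C2[2]+b*s[1];return (p+q)/2,np.linalg.norm(p-q)
def mask(im,lo,hi):
    return cv2.inRange(cv2.cvtColor(im,cv2.COLOR_BGR2HSV),lo,hi)
def blobs(m,amin=30):
    n,l,s,c=cv2.connectedComponentsWithStats(m)
    return [(s[i,:4].tolist(),int(s[i,4]),c[i].round(1).tolist()) for i in range(1,n) if s[i,4]>=amin]
E
python3 - <<'E'
from h import *
a=cv2.imread('pics/scene.png');b=cv2.imread('pics/side.png')
A,B=cam('scene'),cam('side')
for im,n in((a,'scene'),(b,'side')):
    print(n,'red',blobs(mask(im,(0,180,90),(4,255,255))|mask(im,(174,180,90),(180,255,255))))
    print('yel',blobs(mask(im,(15,110,80),(35,255,255)),10))
    print('blue',blobs(mask(im,(105,120,50),(125,255,255))))
o=cv2.resize(a[95:290,205:400],None,fx=3,fy=3,interpolation=cv2.INTER_CUBIC)
cv2.imwrite('pics/crop.png',o)
print(cross(A,(298.5,132.5),B,(201,319)))
print(plane(A,[(298,152)],62),plane(A,[(256,227)],70),plane(B,[(293,214)],70))
# stage corners, bystanders
print(plane(A,[(182,300),(261,340),(394,210),(267,150),(259,175)],5).round())
E
```

```text
scene red [([293, 121, 11, 21], 185, [298.1, 130.9]), ([0, 324, 179, 96], 9748, [62.3, 384.8])]
yel [([229, 1, 254, 167], 14418, [381.2, 87.4]), ([439, 0, 45, 10], 215, [466.0, 3.1]), ([472, 70, 22, 30], 52, [482.3, 84.6]), ([294, 140, 10, 4], 18, [298.5, 142.0]), ([248, 222, 15, 10], 72, [255.2, 226.5])]
blue [([279, 134, 39, 39], 1061, [297.4, 153.2]), ([246, 157, 27, 29], 592, [258.6, 171.0])]
side red [([340, 130, 144, 65], 5588, [412.5, 159.5]), ([189, 298, 20, 39], 424, [197.6, 314.4])]
yel [([313, 45, 17, 4], 34, [322.1, 46.4]), ([267, 136, 9, 6], 21, [271.0, 138.5]), ([346, 182, 19, 16], 90, [354.7, 191.1]), ([286, 210, 15, 8], 63, [292.8, 213.6]), ([108, 271, 56, 39], 1061, [135.1, 289.5]), ([0, 318, 65, 102], 3354, [21.3, 385.2]), ([194, 330, 19, 10], 81, [203.5, 335.6])]
blue [([258, 298, 43, 50], 1512, [279.6, 321.9]), ([169, 311, 73, 83], 3409, [206.6, 353.0])]
(array([457.99121348, 273.13756771,  86.58768184]), np.float64(0.3606757217061653))
[[482.40584905 231.56702845  62.        ]] [[554.05540924 -49.98907742  70.        ]] [[548.87607906 -44.62588968  70.        ]]
[[ 511. -239.    5.]
 [ 689. -232.    5.]
 [ 744.  226.    5.]
 [ 369.  265.    5.]
 [ 412.  166.    5.]]
```

View pics/crop.png

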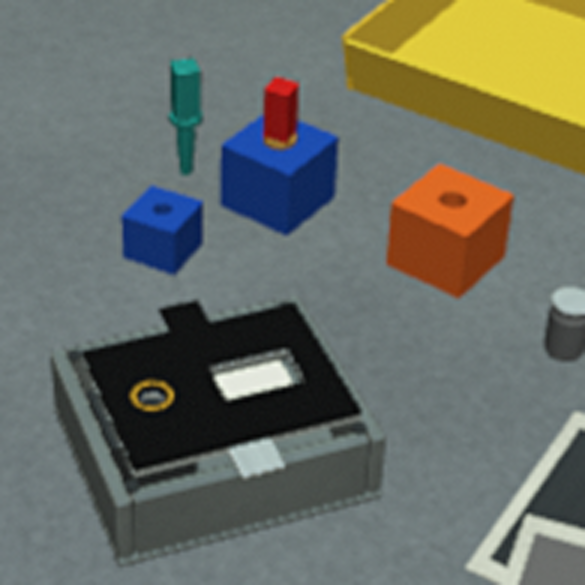

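The crop confirms it: the red pin at crop (281,112) stands in the larger blue block. The decoys are the small blue block (162,230), the orange block (452,230) and the turquoise pin (185,110). The yellow-ringed hole is at (152,396). I move above the pin.

Call:
{"name": "move_arm", "arguments": {"targets": [[[3.77,-2.75,0,0],[3.77,-2.75,0,0],[3.77,-2.75,0,0],[3.77,-2.75,0,0],[3.77,-2.75,0,0]]], "fingers": 0}}

```text
t: 0.6
tcp_pos: [380.3, -390.3, 198.1]
orientation: [0.978, 0.207, -0.0, -0.0]
force: [1.7, -0.6, 0.4]
finger_gap: 0.998
```

Call:
{"name": "move_arm", "arguments": {"targets": [[[3.77,-2.75,0,0],[3.77,-2.75,0,0],[3.77,-2.75,0,0],[3.77,-2.75,0,0],[3.77,-2.75,0,0]]]}}

```text
t: 1.1
tcp_pos: [496.9, -188.4, 198.2]
orientation: [0.978, 0.207, -0.0, -0.0]
force: [0.9, 0.1, -0.4]
finger_gap: 1.002
```

Call:
{"name": "move_arm", "arguments": {"targets": [[[3.77,-2.75,0,0],[1.28,-4.58,0,0],[1.28,-4.58,0,0],[1.28,-4.58,0,0],[1.28,-4.58,0,0]]]}}

```text
t: 1.6
tcp_pos: [491.7, 40.2, 198.2]
orientation: [0.978, 0.207, -0.0, -0.0]
force: [0.5, 0.5, -0.1]
finger_gap: 1.001
```

Call:
{"name": "move_arm", "arguments": {"targets": [[[1.28,-4.58,0,0],[1.28,-4.58,0,0],[1.28,-4.58,0,0],[1.28,-4.58,0,0],[0,0,0,0]]]}}

```text
t: 2.1
tcp_pos: [462.0, 235.8, 198.3]
orientation: [0.977, 0.214, -0.0, -0.003]
force: [0.6, -0.4, -0.1]
finger_gap: 1.001
```

Run:
```python
from h import *
s=env.state();im=optics.get_image('wrist');cv2.imwrite('pics/w1.png',im)
print(s['tcp_pos'],s['orientation'],s['joint_pos'],s['force'])
C=cam('wrist',s)
m=mask(im,(0,150,60),(6,255,255))|mask(im,(174,150,60),(180,255,255))
print(blobs(m))
```

```text
[462.02200291 235.77489855 198.34779359] [ 9.76871451e-01  2.13806337e-01 -1.63660000e-04 -2.99875483e-03] [-0.39870513  0.41522455 -0.15957104  1.79854072  0.07270898  0.93215984
 -1.72806396] [ 0.56648385 -0.35935589 -0.08690056]
[([224, 178, 32, 34], 695, [239.3, 194.6])]
```

View pics/w1.png

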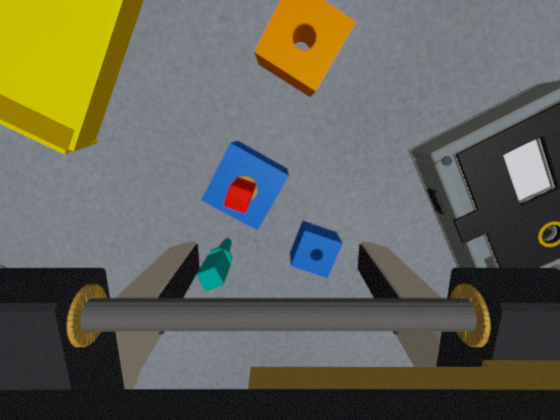

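The red grip shows at (239,195) with its top face brighter, in the blue block. I now get its top-face corners for centre and turn.

```bash
cat > top.py <<'E'
from h import *
def top(im,s,z=116):
    C=cam('wrist',s)
    m=mask(im,(0,150,60),(6,255,255))|mask(im,(174,150,60),(180,255,255))
    n,l,st,c=cv2.connectedComponentsWithStats(m);i=1+np.argmax(st[1:,4]);v=im[:,:,2][l==i]
    t,_=cv2.threshold(v.reshape(-1,1),0,255,cv2.THRESH_OTSU)
    b=((l==i)&(im[:,:,2]>t)).astype(np.uint8)
    cs=max(cv2.findContours(b,cv2.RETR_EXTERNAL,cv2.CHAIN_APPROX_NONE)[0],key=cv2.contourArea).reshape(-1,2)
    P=plane(C,cs,z)[:,:2].astype(np.float32)
    r=cv2.minAreaRect(P);return t,r,len(cs)
E
python3 - <<'E'
from top import *
im=cv2.imread('pics/w1.png');s=env.state()
print(top(im,s))
C=cam('wrist',s)
m=mask(im,(100,120,40),(130,255,255))
c=max(cv2.findContours(m,cv2.RETR_EXTERNAL,cv2.CHAIN_APPROX_NONE)[0],key=cv2.contourArea)
ap=cv2.approxPolyDP(cv2.convexHull(c),4,True).reshape(-1,2);P=plane(C,ap,62);print(ap.tolist(),P.round(1).tolist(),P.mean(0))
y=blobs(mask(im,(15,110,80),(35,255,255)),10);print(y)
A=plane(C,[q[2] for q in y],70);print(A.round(1).tolist())
E
```

```text
(159.0, ((457.9412841796875, 268.71124267578125), (20.727245330810547, 20.748611450195312), 4.025745391845703), 79)
[[232, 142], [287, 171], [257, 229], [201, 199]] [[496.4, 298.4, 62.0], [492.6, 234.4, 62.0], [420.4, 237.7, 62.0], [426.8, 306.3, 62.0]] [459.06296094 269.21403475  62.        ]
[([0, 0, 143, 154], 16999, [61.1, 66.1]), ([255, 0, 101, 91], 5278, [304.3, 39.1]), ([240, 176, 14, 6], 44, [246.7, 178.2]), ([252, 187, 5, 11], 26, [254.2, 192.0]), ([538, 221, 22, 27], 234, [547.6, 234.4]), ([66, 285, 40, 62], 1184, [81.5, 316.0]), ([451, 285, 40, 62], 1112, [475.1, 315.9]), ([249, 360, 311, 29], 7239, [412.7, 376.5])]
[[495.4, 470.0, 70.0], [610.6, 271.5, 70.0], [469.6, 269.9, 70.0], [459.4, 257.1, 70.0], [547.2, -50.3, 70.0], [239.9, 383.0, 70.0], [430.1, -36.2, 70.0], [325.8, -14.3, 70.0]]
```

Call:
{"name": "move_arm", "arguments": {"targets": [[[0,0,0,6.9],[0,0,0,6.9],[0,0,0,6.9],[-0.1,-3.3,1.5,0],[0,0,1.5,0]]]}}

```text
t: 2.65
tcp_pos: [462.1, 262.6, 168.4]
orientation: [1.0, 0.029, 0.001, -0.002]
force: [-0.6, -0.3, -0.3]
finger_gap: 0.999
```

Call:
{"name": "move_arm", "arguments": {"targets": [[[0,0,0,0],[0,0,0,0],[0,0,0,0],[0,0,0,0],[0,0,0,0]]]}}

```text
t: 3.15
tcp_pos: [462.8, 259.2, 169.1]
orientation: [1.0, 0.027, 0.001, -0.0]
force: [-0.8, -0.5, -0.5]
finger_gap: 1.003
```

Run:
```python
from top import *
s=env.state();im=optics.get_image('wrist');cv2.imwrite('pics/w2.png',im)
print(s['tcp_pos'],R.from_quat(s['orientation']).as_matrix().round(4),s['force'],s['joint_pos'])
print(top(im,s))
```

```text
[462.81125975 259.19984053 169.10650578] [[ 9.985e-01  5.470e-02  1.100e-03]
 [ 5.470e-02 -9.985e-01  5.000e-04]
 [ 1.100e-03 -4.000e-04 -1.000e+00]] [-0.80829636 -0.51356664 -0.51996802] [-0.51010822  0.46283435 -0.06113092  1.80891734  0.03595786  0.86974688
 -2.10410482]
(157.0, ((456.12286376953125, 274.1645202636719), (20.697214126586914, 20.49651527404785), 3.092830181121826), 91)
```

View pics/w2.png

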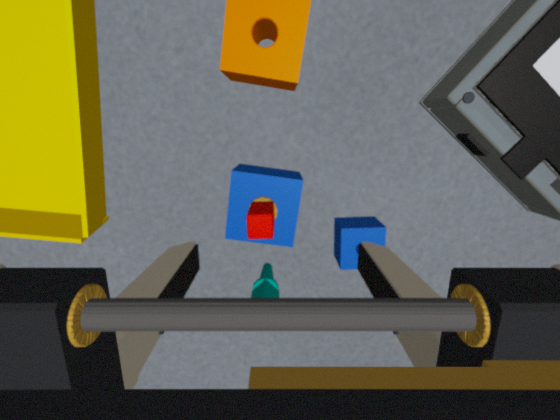

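The grip top is at (260,225), between the open fingers, with the jaw axis square to it (both about 3.1°).

Call:
{"name": "move_arm", "arguments": {"targets": [[[-0.3,-0.75,0,0],[-0.3,-0.78,0,0],[0,0,1.5,0],[0,0,1.5,0],[0,0,0,0]]]}}

```text
t: 3.7
tcp_pos: [453.6, 274.7, 136.9]
orientation: [1.0, 0.029, -0.002, 0.001]
force: [0.0, 0.1, -0.1]
finger_gap: 1.0
```

Run:
```python
from top import *
s=env.state();im=optics.get_image('wrist');cv2.imwrite('pics/w3.png',im)
print(s['tcp_pos'],s['force'])
print(top(im,s))
```

```text
[453.5759098  274.74743721 136.85748792] [ 0.04478406  0.14563656 -0.05906369]
(153.0, ((456.1619873046875, 274.2835388183594), (20.27934455871582, 20.15212631225586), 3.2009527683258057), 106)
```

Call:
{"name": "move_arm", "arguments": {"targets": [[[0.1,0,1.2,0],[0.1,0,1.2,0],[0,0,1.2,0],[0,0,1.2,0],[0,0,0.8,0]]]}}

```text
t: 4.25
tcp_pos: [456.9, 274.2, 81.0]
orientation: [1.0, 0.028, -0.001, 0.0]
force: [0.2, 0.3, -0.0]
finger_gap: 0.999
```

Call:
{"name": "move_arm", "arguments": {"targets": [[[0,0,0,0],[0,0,0,0],[0,0,0,0],[0,0,0,0],[0,0,0,0]]]}}

```text
t: 4.75
tcp_pos: [457.8, 274.8, 82.9]
orientation: [1.0, 0.028, 0.0, -0.0]
force: [0.5, 0.4, 0.2]
finger_gap: 1.0
```

Call:
{"name": "move_arm", "arguments": {"targets": [[[-0.15,0,0.4,0],[0,0,0.45,0],[0,0,0,0],[0,0,0,0],[0,0,0,0]]]}}

```text
t: 5.25
tcp_pos: [456.1, 274.6, 74.0]
orientation: [1.0, 0.028, 0.0, -0.0]
force: [-0.8, 0.0, -0.5]
finger_gap: 1.0
```

Call:
{"name": "move_arm", "arguments": {"targets": [[[0,0,0,0],[0,0,0,0],[0,0,0,0],[0,0,0,0],[0,0,0,0]]], "fingers": 1, "grip_force": 40}}

```text
t: 5.75
tcp_pos: [456.0, 274.6, 74.0]
orientation: [1.0, 0.028, 0.0, -0.0]
force: [-0.1, 0.1, 0.7]
finger_gap: 0.621
```

Call:
{"name": "move_arm", "arguments": {"targets": [[[0,0,0,0],[0,0,0,0],[0,0,0,0],[0,0,0,0],[0,0,0,0]]]}}

```text
t: 6.25
tcp_pos: [456.0, 274.5, 74.0]
orientation: [1.0, 0.028, -0.0, 0.0]
force: [0.1, -0.2, 0.0]
finger_gap: 0.229
```

Call:
{"name": "move_arm", "arguments": {"targets": [[[0,0,-0.5,0],[0,0,-1.5,0],[0,0,-1.5,0],[0,0,-1.5,0],[0,0,-1.5,0]]]}}

```text
t: 6.75
tcp_pos: [455.6, 274.3, 139.6]
orientation: [1.0, 0.028, -0.0, 0.0]
force: [-0.4, 0.2, -1.4]
finger_gap: 0.234
```

Call:
{"name": "move_arm", "arguments": {"targets": [[[0,0,-1.5,0],[0,0,-1.5,0],[0,0,-0.5,0],[0,0,0,0],[0,0,0,0]]]}}

```text
t: 7.25
tcp_pos: [455.4, 274.2, 173.3]
orientation: [1.0, 0.028, -0.001, 0.0]
force: [0.8, 0.2, -2.6]
finger_gap: 0.235
```

Run:
```python
from top import *
s=env.state();im=optics.get_image('wrist');sd=optics.get_image('side');cv2.imwrite('pics/w4.png',im);cv2.imwrite('pics/s4.png',np.hstack([sd[120:400,100:400],im[120:400,100:400]]))
print(s['tcp_pos'],s['force'],s['finger_gap'])
```

```text
[455.43616513 274.16457565 173.32607887] [ 0.75067587  0.17458109 -2.56744342] 0.2354245706495503
```

View pics/s4.png

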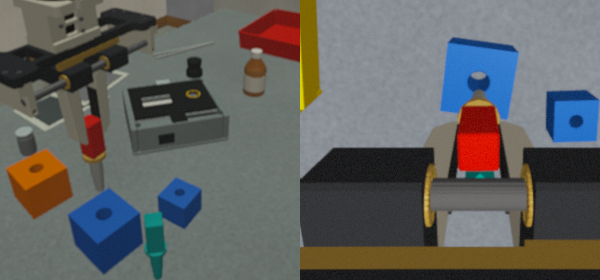

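The pin is up and upright in the jaws (red at crop (92,135)); the holder is empty at (104,228). The stage ring is seen at (193,93).

Call:
{"name": "move_arm", "arguments": {"targets": [[[0.17,2,0,0],[0.34,4.06,0,0],[0.34,4.06,0,0],[0.34,4.06,0,0],[0.34,4.06,0,0]]]}}

```text
t: 7.85
tcp_pos: [481.1, 91.6, 173.4]
orientation: [1.0, 0.028, -0.001, 0.0]
force: [0.7, -0.2, -2.6]
finger_gap: 0.234
```

Call:
{"name": "move_arm", "arguments": {"targets": [[[0.34,4.06,0,0],[0.34,4.06,0,0],[0.34,4.06,0,0],[0.17,2,0,0],[0,0,0,0]]]}}

```text
t: 8.35
tcp_pos: [500.8, -52.3, 173.3]
orientation: [1.0, 0.024, -0.001, 0.001]
force: [-0.1, -0.2, -2.2]
finger_gap: 0.236
```

Call:
{"name": "move_arm", "arguments": {"targets": [[[0,0,0,0],[0,0,0,0],[0,0,0,0],[0,0,0,0],[0,0,0,0]]]}}

```text
t: 8.85
tcp_pos: [501.1, -46.9, 174.0]
orientation: [1.0, 0.028, 0.0, -0.0]
force: [-0.0, 0.1, -2.2]
finger_gap: 0.237
```

Run:
```python
from top import *
s=env.state();im=optics.get_image('wrist');sc=optics.get_image('scene');sd=optics.get_image('side')
cv2.imwrite('pics/w5.png',im);cv2.imwrite('pics/sc5.png',sc);cv2.imwrite('pics/sd5.png',sd)
print(s['tcp_pos'],s['force'],s['finger_gap'])
C=cam('wrist',s)
for q in blobs(mask(im,(15,110,80),(35,255,255)),10):print(q,plane(C,[q[2]],70).round(1))
```

```text
[501.13178919 -46.87359773 174.00967925] [-0.01112546  0.0947955  -2.19752817] 0.23732670312083176
([0, 40, 17, 70], 803, [6.9, 76.5]) [[602.5 196.2  70. ]]
([265, 138, 32, 33], 439, [280.6, 153.8]) [[549.8 -46.4  70. ]]
([439, 176, 58, 51], 1400, [466.4, 198.5]) [[ 517.1 -228.9   70. ]]
([439, 193, 5, 8], 15, [441.5, 196.0]) [[ 518.2 -204.4   70. ]]
([258, 218, 36, 26], 206, [274.8, 224.5]) [[480.2 -44.7  70. ]]
([295, 227, 5, 17], 41, [297.0, 235.3]) [[470.1 -67.6  70. ]]
([223, 284, 13, 63], 502, [228.2, 315.9]) [[3.738e+02 1.000e-01 7.000e+01]]
([321, 284, 13, 63], 489, [328.0, 315.9]) [[ 379.9 -107.8   70. ]]
([71, 359, 404, 31], 9483, [284.2, 376.2]) [[298.5 -65.3  70. ]]
```

View pics/w5.png

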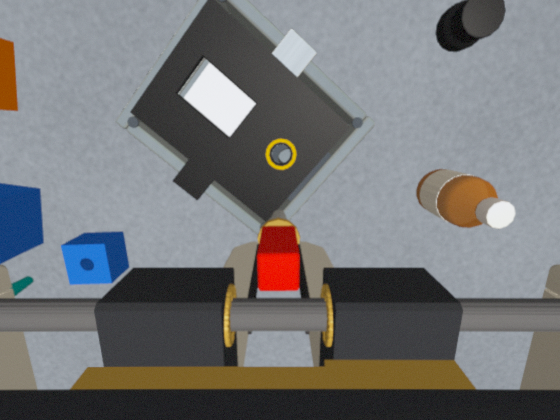

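The yellow ring is at (281,154), giving upper_hole ≈ (549.8, -46.4). The pin hangs straight at (278,255), and the bottle and loupe are clear. One enlarged look into the hole for the direction of the offset.

Run:
```python
import cv2,numpy as np
im=cv2.imread('pics/w5.png')[134:174,261:301];sc=cv2.imread('pics/sc5.png')[212:242,240:270]
f=lambda x:cv2.convertScaleAbs(cv2.resize(x,(380,380),interpolation=cv2.INTER_CUBIC),alpha=1.3)
cv2.imwrite('pics/hole.png',np.hstack([f(im),f(sc)]))
```

```text
(no output)
```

View pics/hole.png

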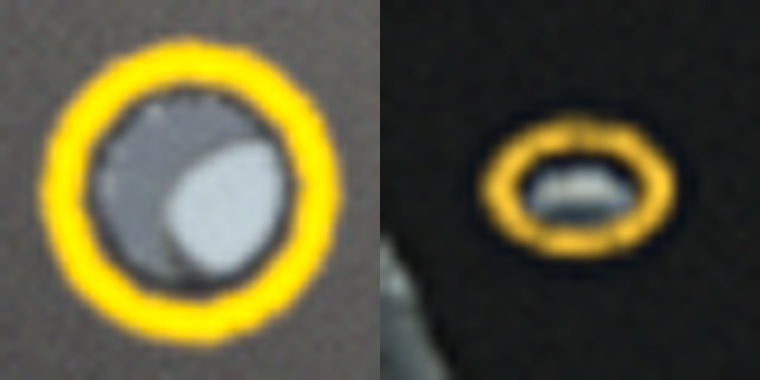

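In the wrist crop, a bright lens sits lower-right inside the hole, bounded by a circle centred about (75,47) crop px from the ring centre. That is 8 mm, towards -x and -y. It fits the 6–10 mm offset of the stage hole, suggesting about (545.5,-53). I take it as a hint to test by feel. Going over the upper hole first.

Call:
{"name": "move_arm", "arguments": {"targets": [[[1.5,0.1,0,0],[1.6,0.1,0,0],[1.64,0.17,0,0],[0,0,0,0],[0,0,0,0]]]}}

```text
t: 9.5
tcp_pos: [548.0, -48.7, 173.6]
orientation: [1.0, 0.028, -0.001, -0.0]
force: [0.0, 0.1, -1.5]
finger_gap: 0.234
```

Call:
{"name": "move_arm", "arguments": {"targets": [[[0,0,1,0],[0,0,1,0],[0,0,1,0],[0,0,0,0],[0,0,0,0]]]}}

```text
t: 10.0
tcp_pos: [548.3, -48.7, 143.5]
orientation: [1.0, 0.028, -0.001, -0.0]
force: [0.8, -0.7, -1.5]
finger_gap: 0.233
```

Call:
{"name": "move_arm", "arguments": {"targets": [[[0,0,0,0],[0,0,0,0],[0,0,0,0],[0,0,0,0],[0,0,0,0]]]}}

```text
t: 10.5
tcp_pos: [548.7, -48.7, 144.1]
orientation: [1.0, 0.028, 0.0, -0.0]
force: [-0.2, 0.4, -1.3]
finger_gap: 0.235
```

Call:
{"name": "move_arm", "arguments": {"targets": [[[0,-0.08,0.2,0],[0,0,0.3,0],[0,0,0.3,0],[0,0,0.2,0],[0,0,0,0]]]}}

```text
t: 11.0
tcp_pos: [548.3, -47.9, 133.5]
orientation: [1.0, 0.028, -0.001, -0.0]
force: [0.0, -0.2, -1.3]
finger_gap: 0.235
```

Call:
{"name": "move_arm", "arguments": {"targets": [[[0,0,0,0],[0,0,0,0],[0,0,0,0],[0,0,0,0],[0,0,0,0]]]}}

```text
t: 11.5
tcp_pos: [548.7, -47.9, 134.0]
orientation: [1.0, 0.028, 0.0, -0.0]
force: [-0.4, 0.4, -1.3]
finger_gap: 0.236
```

Call:
{"name": "move_arm", "arguments": {"targets": [[[0,0,0.1,0],[0,0,0.1,0],[0,0,0.1,0],[0,0,0.1,0],[0,0,0,0]]]}}

```text
t: 12.0
tcp_pos: [548.4, -47.9, 129.7]
orientation: [1.0, 0.028, -0.0, -0.0]
force: [0.7, 0.4, -2.6]
finger_gap: 0.234
```

Call:
{"name": "move_arm", "arguments": {"targets": [[[0,0,0.1,0],[0,0,0.1,0],[0,0,0.05,0],[0,0,0,0],[0,0,0,0]]]}}

```text
t: 12.5
tcp_pos: [548.6, -47.9, 127.5]
orientation: [1.0, 0.028, 0.0, -0.0]
force: [-0.2, -0.3, -1.4]
finger_gap: 0.232
```

Call:
{"name": "move_arm", "arguments": {"targets": [[[0,0,0.05,0],[0,0,0.05,0],[0,0,0.05,0],[0,0,0,0],[0,0,0,0]]]}}

```text
t: 13.0
tcp_pos: [548.7, -47.9, 126.0]
orientation: [1.0, 0.028, 0.0, -0.0]
force: [0.6, 0.6, -1.8]
finger_gap: 0.233
```

Call:
{"name": "move_arm", "arguments": {"targets": [[[0,0,0.05,0],[0,0,0.05,0],[0,0,0,0],[0,0,0,0],[0,0,0,0]]]}}

```text
t: 13.5
tcp_pos: [549.0, -47.9, 125.7]
orientation: [1.0, 0.028, 0.001, 0.0]
force: [-1.0, -0.8, 5.7]
finger_gap: 0.231
```

Contact with steel at TCP z ≈ 125.8 (tip at ~60). Slide gently towards the hint.

Call:
{"name": "move_arm", "arguments": {"targets": [[[-0.06,0.08,-0.02,0],[-0.06,0.08,0,0],[-0.06,0.08,0,0],[0,0,0,0],[0,0,0,0]]]}}

```text
t: 14.0
tcp_pos: [548.2, -48.7, 125.6]
orientation: [1.0, 0.028, 0.001, -0.001]
force: [1.6, 4.6, 5.9]
finger_gap: 0.234
```

Call:
{"name": "move_arm", "arguments": {"targets": [[[-0.06,0.08,0,0],[-0.06,0.08,0,0],[0,0,0,0],[0,0,0,0],[0,0,0,0]]]}}

```text
t: 14.5
tcp_pos: [545.6, -52.6, 124.7]
orientation: [1.0, 0.028, -0.0, 0.0]
force: [1.1, 3.2, -0.9]
finger_gap: 0.236
```

The tip dropped (vertical force gone) at (545.6,-52.6), as the hint predicted. Descend gently.

Call:
{"name": "move_arm", "arguments": {"targets": [[[0,0,0.1,0],[0,0,0.1,0],[0,0,0.1,0],[0,0,0,0],[0,0,0,0]]]}}

```text
t: 15.0
tcp_pos: [545.6, -52.3, 121.9]
orientation: [1.0, 0.028, -0.0, 0.0]
force: [1.7, 1.7, -1.5]
finger_gap: 0.231
```

Call:
{"name": "move_arm", "arguments": {"targets": [[[0,0,0.1,0],[0,0,0.1,0],[0,0,0.1,0],[0,0,0,0],[0,0,0,0]]]}}

```text
t: 15.5
tcp_pos: [545.8, -52.1, 119.0]
orientation: [1.0, 0.028, -0.0, -0.0]
force: [1.2, 1.6, -0.3]
finger_gap: 0.231
```

Call:
{"name": "move_arm", "arguments": {"targets": [[[0,0,0.1,0],[0,0,0.1,0],[0,0,0.1,0],[0,0,0.1,0],[0,0,0,0]]]}}

```text
t: 16.0
tcp_pos: [545.9, -51.9, 115.1]
orientation: [1.0, 0.028, 0.0, -0.0]
force: [1.7, 2.6, -0.7]
finger_gap: 0.234
```

Call:
{"name": "move_arm", "arguments": {"targets": [[[0,0,0.1,0],[0,0,0.1,0],[0,0,0.1,0],[0,0,0.1,0],[0,0,0,0]]]}}

```text
t: 16.5
tcp_pos: [545.8, -52.0, 111.0]
orientation: [1.0, 0.028, -0.0, -0.0]
force: [0.4, 2.7, 0.1]
finger_gap: 0.234
```

Call:
{"name": "move_arm", "arguments": {"targets": [[[0,0,0.1,0],[0,0,0.1,0],[0,0,0.1,0],[0,0,0.1,0],[0,0,0,0]]]}}

```text
t: 17.0
tcp_pos: [545.7, -52.1, 107.0]
orientation: [1.0, 0.028, -0.0, -0.0]
force: [1.9, 2.7, -0.7]
finger_gap: 0.232
```

Call:
{"name": "move_arm", "arguments": {"targets": [[[0,0,0.1,0],[0,0,0.1,0],[0,0,0.1,0],[0,0,0,0],[0,0,0,0]]]}}

```text
t: 17.5
tcp_pos: [545.7, -52.1, 104.0]
orientation: [1.0, 0.028, -0.0, -0.0]
force: [1.6, 2.5, 0.1]
finger_gap: 0.231
```

Call:
{"name": "move_arm", "arguments": {"targets": [[[0,0,0.1,0],[0,0,0.1,0],[0,0,0.1,0],[0,0,0,0],[0,0,0,0]]]}}

```text
t: 18.0
tcp_pos: [545.7, -52.1, 101.0]
orientation: [1.0, 0.028, -0.0, -0.0]
force: [0.9, 3.0, 0.2]
finger_gap: 0.231
```

Call:
{"name": "move_arm", "arguments": {"targets": [[[0,0,0.1,0],[0,0,0.1,0],[0,0,0,0],[0,0,0,0],[0,0,0,0]]]}}

```text
t: 18.5
tcp_pos: [545.8, -52.1, 99.1]
orientation: [1.0, 0.028, -0.0, -0.0]
force: [1.9, 2.1, -0.5]
finger_gap: 0.239
```

Call:
{"name": "move_arm", "arguments": {"targets": [[[0,0,0.1,0],[0,0,0.1,0],[0,0,0,0],[0,0,0,0],[0,0,0,0]]]}}

```text
t: 19.0
tcp_pos: [545.8, -52.1, 97.1]
orientation: [1.0, 0.028, -0.0, -0.0]
force: [1.3, 2.8, -0.5]
finger_gap: 0.236
```

Call:
{"name": "move_arm", "arguments": {"targets": [[[0,0,0.1,0],[0,0,0.1,0],[0,0,0,0],[0,0,0,0],[0,0,0,0]]]}}

```text
t: 19.5
tcp_pos: [545.8, -52.1, 95.1]
orientation: [1.0, 0.028, -0.0, 0.0]
force: [0.8, 1.8, -1.0]
finger_gap: 0.234
```

Call:
{"name": "move_arm", "arguments": {"targets": [[[0,0,0.1,0],[0,0,0.1,0],[0,0,0.1,0],[0,0,0,0],[0,0,0,0]]]}}

```text
t: 20.0
tcp_pos: [545.7, -52.2, 92.0]
orientation: [1.0, 0.028, -0.0, 0.0]
force: [1.4, 2.3, 0.3]
finger_gap: 0.233
```

Call:
{"name": "move_arm", "arguments": {"targets": [[[0,0,0.1,0],[0,0,0.1,0],[0,0,0.1,0],[0,0,0,0],[0,0,0,0]]]}}

```text
t: 20.5
tcp_pos: [545.8, -52.2, 89.0]
orientation: [1.0, 0.028, -0.0, 0.0]
force: [1.0, 2.1, 0.5]
finger_gap: 0.235
```

Call:
{"name": "move_arm", "arguments": {"targets": [[[0,0,0.1,0],[0,0,0.1,0],[0,0,0.1,0],[0,0,0,0],[0,0,0,0]]]}}

```text
t: 21.0
tcp_pos: [545.8, -52.2, 86.0]
orientation: [1.0, 0.028, -0.0, 0.0]
force: [0.4, 1.1, 0.4]
finger_gap: 0.23
```

Call:
{"name": "move_arm", "arguments": {"targets": [[[0,0,0.1,0],[0,0,0.1,0],[0,0,0,0],[0,0,0,0],[0,0,0,0]]]}}

```text
t: 21.5
tcp_pos: [545.8, -52.2, 84.0]
orientation: [1.0, 0.028, -0.0, 0.0]
force: [0.6, 1.2, 0.1]
finger_gap: 0.234
```

Call:
{"name": "move_arm", "arguments": {"targets": [[[0,0,0.05,0],[0,0,0.05,0],[0,0,0,0],[0,0,0,0],[0,0,0,0]]]}}

```text
t: 22.0
tcp_pos: [545.8, -52.2, 83.2]
orientation: [1.0, 0.028, -0.0, 0.0]
force: [-0.8, 1.1, 1.7]
finger_gap: 0.233
```

Call:
{"name": "move_arm", "arguments": {"targets": [[[0,0,0.05,0],[0,0,0.05,0],[0,0,0,0],[0,0,0,0],[0,0,0,0]]]}}

```text
t: 22.5
tcp_pos: [545.8, -52.2, 82.1]
orientation: [1.0, 0.028, -0.0, 0.0]
force: [-1.3, -0.4, -0.1]
finger_gap: 0.233
```

Call:
{"name": "move_arm", "arguments": {"targets": [[[0,0,0,0],[0,0,0,0],[0,0,0,0],[0,0,0,0],[0,0,0,0]]]}}

```text
t: 23.0
tcp_pos: [545.8, -52.2, 82.1]
orientation: [1.0, 0.028, -0.0, 0.0]
force: [-0.2, 0.2, -0.2]
finger_gap: 0.233
```

Call:
{"name": "move_arm", "arguments": {"targets": [[[0,0,0.05,0],[0,0,0.05,0],[0,0,0,0],[0,0,0,0],[0,0,0,0]]]}}

```text
t: 23.5
tcp_pos: [545.9, -52.2, 81.9]
orientation: [1.0, 0.028, 0.0, 0.0]
force: [-1.8, 0.3, 5.0]
finger_gap: 0.234
```

The collar is seated (z 81.9, about 6 N). Open the fingers, then lift.

Call:
{"name": "move_arm", "arguments": {"targets": [[[0,0,0,0],[0,0,0,0],[0,0,0,0],[0,0,0,0],[0,0,0,0]]], "fingers": 0.5}}

```text
t: 24.0
tcp_pos: [545.8, -52.1, 81.0]
orientation: [1.0, 0.028, -0.0, -0.0]
force: [-0.0, 0.8, 0.5]
finger_gap: 0.496
```

Call:
{"name": "move_arm", "arguments": {"targets": [[[0,0,0,0],[0,0,0,0],[0,0,0,0],[0,0,0,0],[0,0,0,0]]]}}

```text
t: 24.5
tcp_pos: [545.9, -52.1, 81.2]
orientation: [1.0, 0.028, 0.0, -0.0]
force: [-0.3, -0.5, -0.3]
finger_gap: 0.501
```

Call:
{"name": "move_arm", "arguments": {"targets": [[[0,0,-0.5,0],[0,0,-1,0],[0,0,-1.5,0],[0,0,-2,0],[0,0,-2,0]]]}}

```text
t: 25.0
tcp_pos: [545.9, -52.1, 152.7]
orientation: [1.0, 0.028, 0.0, -0.0]
force: [0.2, 0.3, 0.4]
finger_gap: 0.504
```

Call:
{"name": "move_arm", "arguments": {"targets": [[[-2,0,-2,0],[-2,0,0,0],[-2,0,0,0],[0,0,0,0],[0,0,0,0]]]}}

```text
t: 25.5
tcp_pos: [486.9, -55.4, 172.1]
orientation: [1.0, 0.028, 0.001, 0.0]
force: [0.8, 0.1, -0.3]
finger_gap: 0.5
```

Run:
```python
from top import *
s=env.state();im=optics.get_image('wrist');sc=optics.get_image('scene');sd=optics.get_image('side')
print(s['t'],s['tcp_pos'],s['force'],top(im,s,124)[1])
f=lambda x,r:cv2.resize(x,r,interpolation=cv2.INTER_CUBIC)
cv2.imwrite('pics/end.png',np.vstack([np.hstack([f(sc[180:330,160:360],(400,300)),f(sd[120:270,210:410],(400,300))]),f(im[60:270,0:560],(800,300))]))
```

```text
25.5 [486.86926796 -55.41691671 172.07214859] [ 0.81028477  0.14479313 -0.316154  ] ((546.0042724609375, -52.36266326904297), (19.839860916137695, 20.40081024169922), 3.142697811126709)
```

View pics/end.png

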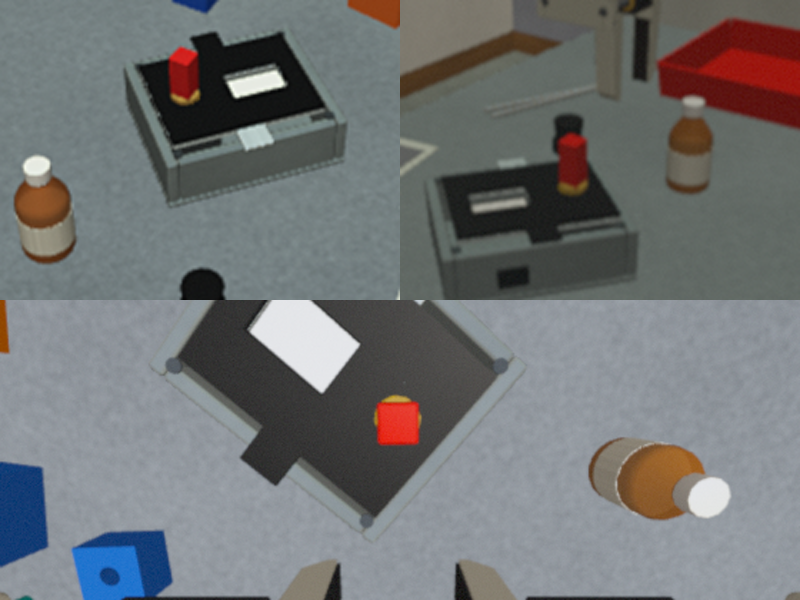

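The pin stands upright with its collar flat on the black leaf in all three views: scene (185,75), side (573,165), wrist (398,424). The top is at (546.0,-52.4), matching where I released it. The bottle and loupe are undisturbed and the gripper is clear, so I hand in.

```bash
python3 -c "
from cell import env
print(env.state()['force'],env.hand_in())"
```

```text
the job is handed in; nothing more can be done
[-0.34961309  0.35221251  0.93638146] None
```

The red-handled pin is seated in the stage and released, and the job is handed in after about 25.5 s of robot time.

- **Pull and entry:** I drew the pin out of the larger blue holder and put its tip through the upper hole. It touched steel at about 60 mm above the bench.
- **Finding the stage hole:** A zoomed wrist picture into the hole suggested a direction. Sliding the tip that way with about 7 N of contact, it dropped into the stage hole, about 8 mm from where the upper leaf's hole started.
- **Driving down:** I lowered it in 0.5–1 mm steps. Side force stayed around 3 N or less, and I stopped at about 6 N once the collar touched the leaf.

**Last checks:**
- All three views show the pin upright with its collar flat on the upper leaf.
- The measured grip top, (546.0, -52.4), agrees with the release point, (545.9, -52.1). The collar stopped at the expected height.
- The gripper is clear and the force reading is near zero. The bottle and loupe look unmoved by eye.
- The film can was outside the final crops, so I didn't recheck it. The arm never came near it.
- No check failed or disagreed. The lower leaf can't be seen, so its alignment is inferred from the pin's full travel.

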